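# Fit the battery, flip out the leg and hold the portable analyser upright

## Robot

A 7-joint arm with a two-finger parallel gripper is mounted at the origin on the work surface. World frame = base frame: x ahead of the robot, y to its left, z up, the work surface at z = 0. Lengths are in m, angles in rad, forces in N, time in s.
With the tool pointing down it reaches from about 0.4 to 0.85 m from the base axis. Payload 10.4 kg.
Tool frame: the origin (TCP) lies midway between the tips of the shut fingers; the grasp point (between the pads) lies 19 mm behind it; z points along the fingers, y is the line along which they close (so a half turn about z gives the same grasp; the last joint's range is limited). The gripper opens to 87 mm and grips with 3 to 60 N. Pads are 19 mm wide; open, the fingers measure 117 mm over their backs; the gripper's body (75 mm by 190 mm) begins 51 mm behind the grasp point.
Start: joints at [-1.179, 0.332, -0.065, 1.46, 0.022, 1.35, -0.088], TCP at [0.252, 0.572, 0.223] pointing down, gripper open.
Joint ranges: [-2.6, 2.6], [-0.5, 2.12], [-1.47, 1.34], [0.16, 2.42], [-1.27, 4.41], [0.06, 2.06], [-2.6, 2.6]. Speed limits (rad/s): [2.22, 2.22, 2.79, 2.79, 3.14, 3.14, 3.14].

## Interface

Orientations are given as a unit quaternion [x, y, z, w].
In Python, from plant import ctrl gives the robot as it stands. Calls block until the motion is done:
- ctrl.reach(position, orientation): joint-space move of the TCP to a pose.
- ctrl.line_to(position, attitude=None, velocity=0.15, guard=None): straight line of the TCP; attitude=None keeps the orientation; velocity is the mean speed in m/s. With guard (N) it stops when the force on the tool has changed by that much, and returns True; else False.
- ctrl.move_j(angles): joint-space move.
- ctrl.open() and ctrl.gripper_close(): open the fingers fully, or close them until they stop; the grip force is fixed at half the most.
- ctrl.hold(seconds).
- ctrl.inverse_kinematics(position, orientation): joint angles nearest the present ones, or None.
- ctrl.sense(): the state.
- ctrl.capture(name): name is "side" or "top"; returns a dict with "frame" (420x560x3 uint8, red, green, blue), "depth" (420x560 float32, m along the optical axis (not along the pixel's ray), 0 where there is no reading), "camera_matrix" (3x3 intrinsics, pixels), "cam_to_world" (4x4, takes a point from camera to world coordinates). Camera axes: x right, y down, z forward; pixel columns grow to the right and rows downward; lengths in m; the calibration is good to about 2 mm. A picture is of the moment at which its call begins.
A pose or a line that the arm cannot do raises ctrl.Unreachable and nothing moves.
- ctrl.hand_in(): hands the job in; it is judged then, once.
The state is a dict: "t": time; "joints": joint angles; "dq": joint speeds; "joint_torque": joint torques, N m; "position": TCP position; "eef_rot": TCP orientation; "wrist_force": force on the tool from outside, world axes, zero at the start; "torque": the same for the moment, N m; "finger_gap": finger opening in m; "grip_force": force on a finger pad.
Only numpy, scipy, OpenCV 4.12 (cv2) and the standard library are available. Lean on these libraries where they do the work, as an engineer would, in place of code of your own. Each camera call takes 0.05 s, during which the arm holds its last target. There are 200 camera calls.

## Task

The portable analyser lies on its face on the green cutting mat. While it lies there, seat the blue battery pack flat and fully home in the pocket in its back and let it go, then flip the red-footed leg over centre until it snaps fully out. Then stand the analyser up on its round rubber boot on the mat and finish while still holding it by its carrying handle, keeping it upright (not leaning back on its leg) so that it cannot tip while a colleague plugs in the leads; leave the tip box, spray bottle and pliers alone.

Things in the scene. Friction and masses are not known exactly. Their poses are not given: they have to be found in the camera images.
- analyser: Light-grey portable instrument, 0.62 kg (+-15 %), loose, lying on its face, handle end away from the robot (within 0.42 rad). Origin: centre of the face it lies on; x up the instrument to its handle, y across, z out of its back. Case 190 long (x -95 to +95), 160 wide, 44 thick; its bottom end (x -95 to -73) is a half-round black rubber boot, radius 22: it cannot stand alone
- handle (a point): Middle of the rail of the black carrying handle, a round bar 16 mm thick, 110 long along y, 34 mm free between it and the case top. At (137, 0, 22) mm in the analyser's frame: 25 mm above the bench as it lies, 210 mm from the boot's axis. Axes as the analyser
- boot (a point): Middle of the axis of the round rubber boot (radius 22, 160 wide along y), at (-73, 0, 22) mm in the analyser's frame. While the boot is on the mat this point is 25 mm above the bench, lying or standing. As the analyser is stood up the boot rolls (up to 35 mm, away from where the handle lay) or slips on the mat. Axes as the analyser
- pocket (a point): Centre of the floor of the battery pocket in the back: 43 along x, 59 along y, 22 deep below the back, 2 mm chamfer at the mouth; at (58.5, 0, 22) mm in the analyser's frame. Axes as the analyser
- pack_center (a point): Centre (half-way up) of the blue battery pack with white label, 40 (x) by 56 (y) by 34 high (z), 0.13 kg, loose, flat on the bench left or right of the mat. It fits the pocket either way round, its x along the pocket's x; fully home it is 12 mm proud of the back, this point 17 mm above the pocket floor. No latch: it slides out if the analyser leans far backwards
- leg (a joint): Kickstand leg: 0 folded flat along the back, foot bar towards the handle; 1.57 square out from the back; 2.27 fully out at its stop, foot bar slanting to the boot end. A toggle spring resists up to about 1.15 rad (about 3 N at the foot bar), then throws the leg on and holds it at 2.27. Fully out, its foot meets the mat only when the standing analyser leans back about 10 degrees
- leg_foot (a point): Middle of the leg's foot bar, a red round bar 12 mm thick, 76 long along y, 50 mm from the leg hinge. Folded it lies with its centre 12 mm above the back, at (5, 0, 56) mm in the analyser's frame. Two 8 mm steel arms at y = -34 and +34 mm join it to the hinge; 27 mm are free between the bar and the seated pack
- leg_hinge (a point): Middle of the leg's hinge line (along y), at (-45, 0, 56) mm in the analyser's frame. Dark hubs 18 mm thick at y = -46 and +46 mm
- cutting_mat: Green gridded cutting mat, 450 (x) by 300 (y) by 3 mm thick, fixed. Origin: centre of its underside
- tip_box: Bystander: white pipette-tip box with a yellowish lid, 119 by 84 by 62 high, loose, beside the mat on the side away from the battery pack. Origin: centre of its underside
- spray_bottle: Bystander: white spray bottle, 72 in diameter, 195 high, loose, beyond the mat's far right. Origin: centre of its underside
- pliers: Bystander: red-handled pliers, about 180 long and 16 high, loose, beyond the mat's far left. Origin: on the bench at the middle, near the pivot
Mind the look-alikes: they are no part of the job. Several things look just like the part that bears pack_center: the one meant starts farthest from the robot's base.

How it is judged:
By the outcome, as a careful person would: the job done as asked, in the order asked, and still so for the second after the job is handed in, while the arm keeps its last pose, push and grip.
It also fails if it takes over 72 s, if anything falls off the work surface, if the arm or the gripper's body presses on something with over 40 N, if the wrist force passes 120 N, or if a joint passes its speed limit or range.

## Working session

There is one attempt and no reset: what is moved stays moved. The work goes in short steps, each a Python script; the robot and the scene stay as the last script left them, time stands still between calls to the robot, and variables do not carry over. Pictures are saved under pics/ and viewed, at most 10 in all, crops included, and the job is handed in when it is done.

```bash
mkdir -p pics; ls
cat > h.py <<'E'
import numpy as np, cv2, pickle
from scipy.spatial.transform import Rotation as R
from plant import ctrl
def snap(cam,name):
    c=ctrl.capture(cam); pickle.dump(c,open(f'pics/{name}.pkl','wb'))
    cv2.imwrite(f'pics/{name}.png',c['frame'][:,:,::-1]); return c
def load(n): return pickle.load(open(f'pics/{n}.pkl','rb'))
def cloud(c):
    d=c['depth']; K=c['camera_matrix']; v,u=np.indices(d.shape)
    p=np.stack([(u-K[0,2])/K[0,0]*d,(v-K[1,2])/K[1,1]*d,d],-1)
    T=c['cam_to_world']; return p@T[:3,:3].T+T[:3,3]
def down(yaw): # tool z down, tool y (closing) at angle yaw from world y
    return (R.from_euler('z',yaw)*R.from_euler('x',np.pi)).as_quat()
E
python3 - <<'E'
from h import *
a=snap('top','t0'); b=snap('side','s0')
cv2.imwrite('pics/both0.png',cv2.resize(np.vstack([a['frame'],b['frame']])[:,:,::-1],(450,600)) )
s=ctrl.sense(); print(s)
for c in (a,b): print(c['cam_to_world'].round(3).tolist(), c['camera_matrix'].round(1).tolist())
E
```

```text
pics
{'t': 0.1, 'joints': array([-1.17861775,  0.33284287, -0.06467687,  1.46084291,  0.02160205,
        1.34993853, -0.08848401]), 'dq': array([ 0.00102136,  0.00065229, -0.00020228, -0.00231663, -0.00034984,
       -0.00087792, -0.0009    ]), 'joint_torque': array([ 1.25560637e-03, -6.24541354e+01,  2.46653898e-02, -3.90718853e+01,
       -6.13678806e-02,  3.65566649e-02,  5.67198947e-05]), 'position': array([0.25174138, 0.57167072, 0.22181899]), 'eef_rot': array([ 2.05899193e-01,  9.78572979e-01, -6.60188098e-04, -1.02973349e-04]), 'wrist_force': array([-0.06243739, -0.96424766,  0.5537794 ]), 'torque': array([0.02640487, 0.01755413, 0.0182545 ]), 'grip_force': 0.0, 'finger_gap': 0.08730070672303379}
[[0.005, -0.984, 0.176, 0.259], [-1.0, -0.007, -0.009, 0.009], [0.01, -0.175, -0.984, 1.308], [0.0, 0.0, 0.0, 1.0]] [[514.7, 0.0, 277.5], [0.0, 514.7, 225.6], [0.0, 0.0, 1.0]]
[[0.871, -0.239, 0.429, -0.157], [-0.49, -0.405, 0.772, -1.186], [-0.01, -0.883, -0.47, 0.797], [0.0, 0.0, 0.0, 1.0]] [[493.6, 0.0, 284.4], [0.0, 493.6, 206.5], [0.0, 0.0, 1.0]]
```

View pics/t0.png

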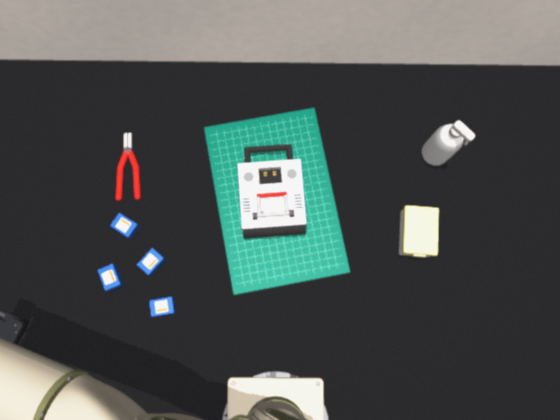

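View pics/s0.png

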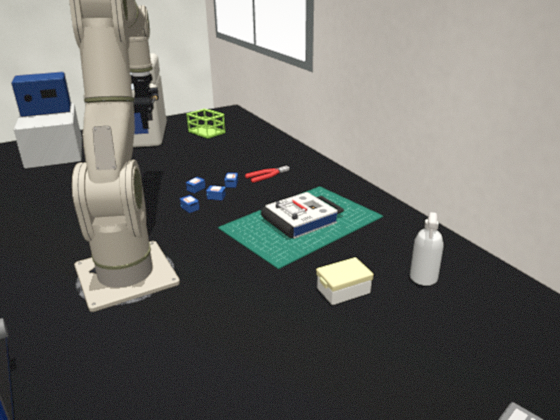

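Top view: there are four blue packs with white labels, at (124,225), (150,261), (109,277) and (162,307). The analyser is at about (272,195), its handle at (268,149) and its leg's red bar at (271,195). Next I measure the distances from the base and check one crop.

Run:
```python
from h import *
c=load('t0'); P=cloud(c); f=c['frame'].astype(int)
hsv=cv2.cvtColor(c['frame'],cv2.COLOR_RGB2HSV)
def rect(m,name):
    pts=P[m][:,:2].astype(np.float32); 
    r=cv2.minAreaRect(pts); print(name,len(pts),np.round(r[0],4),np.round(r[1],4),round(r[2],2),'z',np.median(P[m][:,2]).round(4))
for u,v in [(124,225),(150,261),(109,277),(162,307)]:
    m=np.zeros(P.shape[:2],bool); m[v-16:v+17,u-16:u+17]=True
    m&=(P[...,2]>0.026)&(P[...,2]<.05); rect(m,(u,v)); q=P[m].mean(0); print('  dist',np.hypot(*q[:2]))
m=np.zeros(P.shape[:2],bool); m[100:260,215:325]=True
top=m&(P[...,2]>0.040)&(P[...,2]<.052); rect(top,'case')
han=m&(P[...,2]>0.02)&(P[...,2]<.040)&(np.indices(m.shape)[0]<158); rect(han,'handle')
red=m&(hsv[...,1]>150)&((hsv[...,0]<8)|(hsv[...,0]>172))&(hsv[...,2]>80); rect(red,'red')
g=(hsv[...,0]>65)&(hsv[...,0]<90)&(hsv[...,1]>120); rect(g,'mat')
print([P[v,u].round(3).tolist() for u,v in [(420,230),(440,150),(128,170)]])
a=cv2.resize(c['frame'][205:325,85:185],None,fx=4,fy=4,interpolation=3)
b=cv2.resize(c['frame'][135:245,225:315],(393,480),interpolation=3)
cv2.imwrite('pics/crop1.png',np.hstack([a,b])[:,:,::-1])
```

```text
(124, 225) 360 [0.4867 0.3847] [0.0579 0.0398] 58.1 z 0.0335
  dist 0.6196934347330665
(150, 261) 380 [0.3958 0.314 ] [0.0405 0.0568] 49.35 z 0.0336
  dist 0.5042878152918755
(109, 277) 391 [0.356  0.4131] [0.0574 0.0408] 23.76 z 0.0337
  dist 0.5445474277305749
(162, 307) 386 [0.285  0.2809] [0.0401 0.0571] 9.5 z 0.0337
  dist 0.39982013260264054
case 3683 [0.5588 0.0137] [0.1881 0.1629] 4.7 z 0.0464
handle 374 [0.6848 0.0237] [0.0368 0.1247] 0.61 z 0.0311
red 70 [0.5602 0.0136] [0.0066 0.0671] 5.01 z 0.0643
mat 14515 [ 0.5321 -0.0025] [0.5301 0.3055] 11.3 z 0.0026
[[0.474, -0.354, 0.057], [0.664, -0.397, 0.106], [0.639, 0.392, -0.002]]
```

View pics/crop1.png

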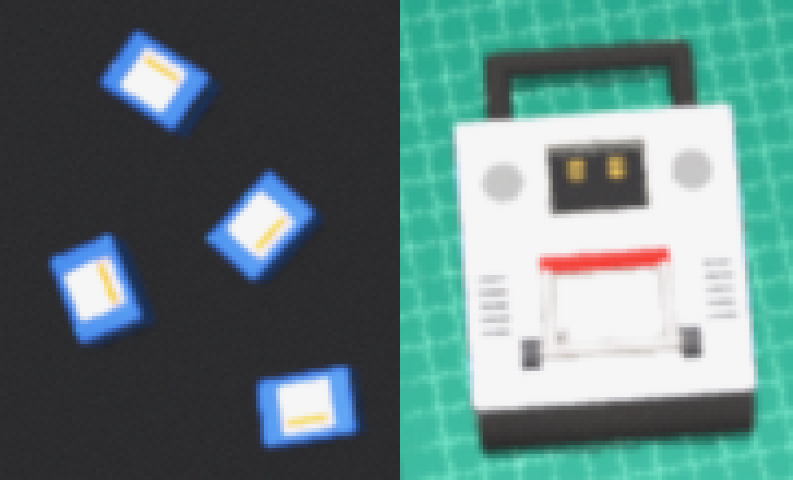

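The target is pack (124,225): it is 0.62 m from the base, and the others are at 0.54, 0.50 and 0.40 m. The crop confirms it, and it also shows the pocket clear, above the red foot bar. Next I refine the pocket position and check IK for the whole plan.

```bash
cat >> h.py <<'E'
def tilt(yaw,p): # down(yaw about world z) then pitched so that the tool points towards +x' by angle p
    return (R.from_euler('z',yaw)*R.from_euler('y',-p)*R.from_euler('x',np.pi)).as_quat()
def A2W(A,p): # A=(x,y,yaw) lying analyser; p in mm
    x,y,w=A; p=np.array(p,float)/1000
    return R.from_euler('z',w).apply(p)+[x,y,.003]
E
python3 - <<'E'
from h import *
c=load('t0'); P=cloud(c)
yaw=np.radians(4.8)
for it in range(2):
    A=(0.5552,0.0132,yaw); q=R.from_euler('z',-yaw).apply(P.reshape(-1,3)-[A[0],A[1],.003]).reshape(P.shape)*1000
    m=(abs(q[...,0]-58)<40)&(abs(q[...,1])<50)&(q[...,2]<33)&(q[...,2]>10)
    r=cv2.minAreaRect(q[m][:,:2].astype(np.float32)); print('pocket',r, np.median(q[m][:,2]))
m=(abs(q[...,1])<100)&(abs(q[...,0])<98)&(abs(q[...,2]-43)<5)
for k in (-50,-20,20,50): # side and end edges
    s=m&(abs(q[...,0]-k)<6); print('y edges @x',k,q[s][:,1].min().round(1),q[s][:,1].max().round(1))
    s=m&(abs(q[...,1]-k)<6); print('x max @y',k,q[s][:,0].max().round(1))
from math import pi
def ik(n,p,o):
    j=ctrl.inverse_kinematics(p,o); print(n,None if j is None else np.round(j,2))
pk=[.4867,.3847]
for k in (0,pi):
    ik('grasp',[*pk,.0255],down(np.radians(-31.9)+k)); ik('place',A2W(A,[58.5,0,48]),down(yaw+k)); ik('leg',A2W(A,[-60,0,105]),down(yaw+k))
for k in (-pi/2,pi/2):
    ik('handle',A2W(A,[161.5,0,8]),down(yaw+k))
for p in (0,30,60,90):
  for k in (-pi/2,pi/2):
    o=(R.from_euler('z',yaw)*R.from_euler('y',-np.radians(p))*R.from_euler('z',k)*R.from_euler('x',pi)); ik(f'stand{p}',np.array([.47,.01,.235])+o.apply([0,0,.012]),o.as_quat())
E
```

```text
pocket ((63.131591796875, 0.04581260681152344), (40.969085693359375, 58.71293640136719), 0.9001309871673584) 22.333738874425695
pocket ((63.131591796875, 0.04581260681152344), (40.969085693359375, 58.71293640136719), 0.9001309871673584) 22.333738874425695
y edges @x -50 -80.3 80.9
x max @y -50 95.5
y edges @x -20 -80.2 81.2
x max @y -20 96.4
y edges @x 20 -80.6 81.4
x max @y 20 96.0
y edges @x 50 -80.8 81.3
x max @y 50 96.0
grasp [-1.54  0.85  1.15  1.71 -0.84  1.16 -2.27]
place [-0.55  0.51  0.57  1.7  -0.31  1.03 -1.36]
leg [-0.68  0.16  0.62  1.96 -0.11  1.05 -1.5 ]
grasp [-0.81  0.5   0.08  1.68 -0.05  0.97  0.31]
place [-0.4   0.47  0.37  1.69 -0.2   1.01  1.7 ]
leg [-0.55  0.15  0.48  1.96 -0.08  1.05  1.62]
handle [-0.8   1.17  1.3   1.43 -1.13  1.38 -2.53]
handle [-0.45  0.76  0.53  1.41 -0.41  1.08  0.24]
stand0 None
stand0 [-0.65 -0.04  0.52  1.88  0.02  1.3  -0.05]
stand30 None
stand30 [-0.68 -0.49  0.41  2.28  0.38  0.82 -0.37]
stand60 None
stand60 None
stand90 None
stand90 None
```

```bash
cat >> h.py <<'E'
PI=np.pi; A0=(0.5563,0.0136,np.radians(4.8)); ZP=.0255
E
python3 - <<'E'
from h import *
pk=[.4867,.3847]; o=down(np.radians(-31.9)+PI)
ctrl.reach([*pk,.12],o); ctrl.line_to([*pk,ZP],velocity=.12); ctrl.gripper_close()
s=ctrl.sense(); print(s['finger_gap'],s['grip_force'],s['position'],s['t'])
ctrl.line_to([*pk,.13],velocity=.2)
o=down(A0[2]+PI); t=A2W(A0,[58.5,0,22])
ctrl.reach([t[0],t[1],.12],o); ctrl.line_to([t[0],t[1],.080],velocity=.1)
print(ctrl.sense()['position']-t, ctrl.sense()['finger_gap'],ctrl.sense()['t'])
g=ctrl.line_to([t[0],t[1],.0515],velocity=.04,guard=6)
s=ctrl.sense(); print(g,s['position']-t,s['position'][2],s['wrist_force'],s['finger_gap'],s['t'])
snap('side','s1')
c=snap('top','t1'); im=np.hstack([cv2.resize(load('s1')['frame'][150:270,210:360],(500,400),interpolation=3),cv2.resize(c['frame'][120:260,220:320],(286,400),interpolation=3)])
cv2.imwrite('pics/v1.png',im[:,:,::-1])
E
```

```text
0.05531972013323738 30.000321865081787 [0.48675053 0.38474965 0.02563683] 2.9
[6.84471950e-05 2.73731808e-04 5.50795658e-02] 0.05593425553699415 5.5667
False [1.83471746e-04 3.37683822e-06 2.66349138e-02] 0.051634913795470236 [ 0.32129734  0.14810392 -0.49299959] 0.055420352243191494 6.425
```

View pics/v1.png

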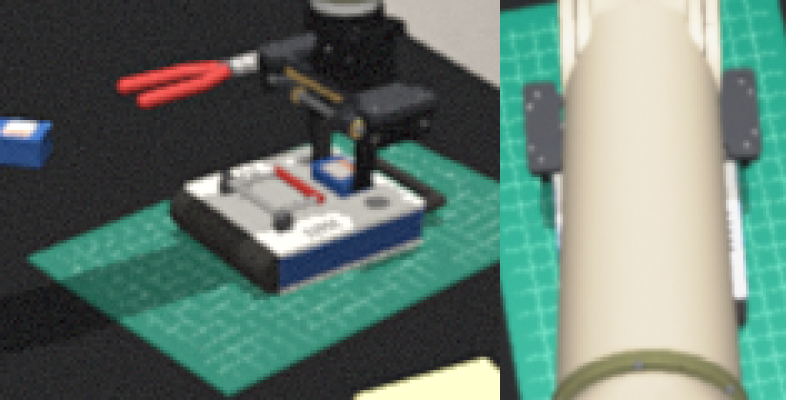

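The crop shows the pack at (335,172), down in the pocket and held by the fingers; it went in without touching the walls. Now I release it, press it home and take the leg.

Run:
```python
from h import *
t=A2W(A0,[58.5,0,22]); o=down(A0[2]+PI)
ctrl.line_to([t[0],t[1],.0505],velocity=.03,guard=6)
ctrl.open(); ctrl.line_to([t[0],t[1],.085],velocity=.1); ctrl.gripper_close()
g=ctrl.line_to([t[0],t[1],.0555],velocity=.04,guard=8); s=ctrl.sense(); print(g,s['position'],s['wrist_force'])
ctrl.line_to([t[0],t[1],.115],velocity=.15); ctrl.open()
p=A2W(A0,[5,0,56])
ctrl.line_to([p[0],p[1],.115]); ctrl.line_to([p[0],p[1],.0515],velocity=.1,guard=6)
s=ctrl.sense(); print(s['position'],s['wrist_force'])
ctrl.gripper_close(); s=ctrl.sense(); print(s['finger_gap'],s['grip_force'],s['wrist_force'],s['t'])
snap('side','s2'); cv2.imwrite('pics/v2.png',cv2.resize(load('s2')['frame'][150:270,210:360],(625,500),interpolation=3)[:,:,::-1])
```

```text
True [0.61433265 0.01851267 0.0595128 ] [-2.70328647 -0.36324498  9.24743804]
[0.56177042 0.0140094  0.05193879] [-0.82461627 -0.02068457  0.49055598]
0.07494089341333363 30.00046156346798 [ 0.57364506 -1.58038063  3.8050145 ] 13.9583
```

View pics/v2.png

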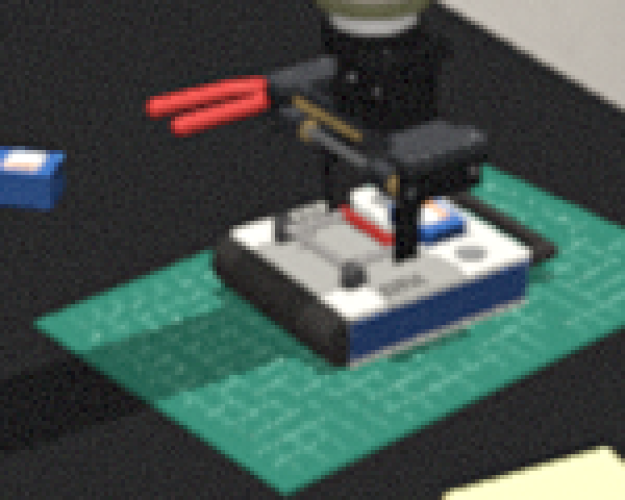

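The pack is home: its top measures 59.5 mm against 59 expected. The fingers hold the ends of the red bar at (370,225), with a 75 mm gap. Now I swing it along its arc.

Run:
```python
from h import *
h0=ctrl.sense()['position']; d=h0-A2W(A0,[5,0,56])
mx=0
for a in np.linspace(0,2.2,12)[1:]:
    ctrl.line_to(A2W(A0,[-45+50*np.cos(a),0,56+50*np.sin(a)])+d,velocity=.08)
    s=ctrl.sense(); print(round(a,2),s['wrist_force'].round(1),s['finger_gap'].round(4))
ctrl.open(); p=ctrl.sense()['position']; print(p,s['t'])
ctrl.line_to([p[0],p[1],.22],velocity=.2)
q=A2W(A0,[161.5,0,8]); ctrl.reach([q[0],q[1]+.0,.22],down(A0[2]+PI/2))
snap('side','s3');c=snap('top','t3'); im=np.hstack([cv2.resize(load('s3')['frame'][150:270,210:360],(500,400),interpolation=3),cv2.resize(c['frame'][120:260,220:320],(286,400),interpolation=3)])
cv2.imwrite('pics/v3.png',im[:,:,::-1]); print(ctrl.sense()['t'])
```

```text
Traceback (most recent call last):
AttributeError: 'float' object has no attribute 'round'
```

Run:
```python
from h import *
B=lambda a:A2W(A0,[-45+50*np.cos(a),0,56+50*np.sin(a)])
d=ctrl.sense()['position']-B(.2); print(d)
for a in np.arange(.4,2.21,.2):
    ctrl.line_to(B(a)+d,velocity=.08)
    s=ctrl.sense(); print(round(a,2),s['wrist_force'].round(1),round(s['finger_gap'],4))
ctrl.open(); p=ctrl.sense()['position']; print(p,s['t'])
ctrl.line_to([p[0],p[1],.22],velocity=.2)
q=A2W(A0,[161.5,0,8]); ctrl.reach([q[0],q[1],.22],down(A0[2]+PI/2))
snap('side','s3');c=snap('top','t3'); im=np.hstack([cv2.resize(load('s3')['frame'][150:270,210:360],(500,400),interpolation=3),cv2.resize(c['frame'][120:260,220:320],(286,400),interpolation=3)])
cv2.imwrite('pics/v3.png',im[:,:,::-1]); print(ctrl.sense()['t'])
```

```text
[-0.00021614 -0.00016905 -0.00709551]
0.4 [-1.2  0.4 -5.4] 0.0757
0.6 [-1.7  0.1 -5.2] 0.0757
0.8 [-1.9  0.2 -5.1] 0.0755
1.0 [-1.7 -1.2 -6. ] 0.0756
1.2 [-1.  -0.9 -5.1] 0.0755
1.4 [-1.  -0.8 -5.6] 0.0751
1.6 [-0.1 -1.1 -5.4] 0.0753
1.8 [3.4 0.8 0.8] 0.0754
2.0 [ 5.4  0.  18.5] 0.0754
2.2 [ 2.3  0.8 34. ] 0.0755
[0.48165755 0.00714187 0.09199516] 17.0417
19.7917
```

View pics/v3.png

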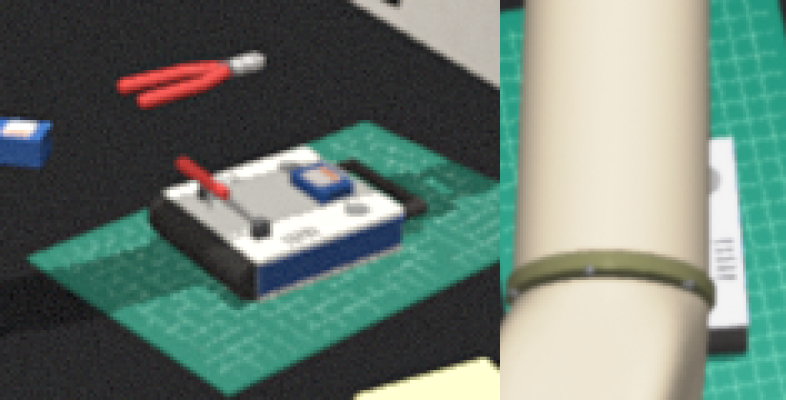

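Side crop: the leg has its red bar raised at (200,175) and slanting to the boot end, the pack is seated at (322,182), and the analyser has shifted a little. I re-measure it from the side depth image.

Run:
```python
from h import *
def meas(n):
    c=load(n); P=cloud(c); f=cv2.cvtColor(c['frame'],cv2.COLOR_RGB2HSV)
    roi=(P[...,0]>.4)&(P[...,0]<.8)&(abs(P[...,1]-.01)<.14)
    top=roi&(P[...,2]>.041)&(P[...,2]<.053)
    # fit top plane for flatness
    Q=P[top]; X=np.c_[Q[:,:2],np.ones(len(Q))]; k=np.linalg.lstsq(X,Q[:,2],rcond=None)[0]
    r=cv2.minAreaRect(Q[:,:2].astype(np.float32)); print(n,'case',np.round(r[0],4),np.round(r[1],4),r[2],'slope',k[:2].round(3),'z',Q[:,2].mean().round(4))
    red=roi&((f[...,0]<8)|(f[...,0]>172))&(f[...,1]>150)&(f[...,2]>80)&(P[...,2]>.02)
    q=P[red]; print('red',len(q),q.mean(0).round(4),np.ptp(q,axis=0).round(3))
    blue=roi&(f[...,0]>100)&(f[...,0]<125)&(f[...,1]>120)&(P[...,2]>.054); q=P[blue]; print('pack top',len(q),q.mean(0).round(4))
    w=roi&(P[...,2]>.054)&(P[...,2]<.068)&(P[...,0]>.55); print('pack all',np.round(cv2.minAreaRect(P[w][:,:2].astype(np.float32))[0],4),np.percentile(P[w][:,2],[5,50,95]).round(4))
    h=roi&(P[...,2]>.026)&(P[...,2]<.036)&(P[...,0]>.66)&(f[...,2]<90); q=P[h]; print('handle',len(q),q.mean(0).round(4),np.round(cv2.minAreaRect(q[:,:2].astype(np.float32)),4) if 0 else cv2.minAreaRect(q[:,:2].astype(np.float32)))
meas('s0'); meas('s3')
```

```text
s0 case [0.5586 0.009 ] [0.1924 0.1688] 5.479811191558838 slope [0.003 0.002] z 0.0458
red 17 [0.5574 0.0114 0.0619] [0.01  0.052 0.006]
pack top 0 [nan nan nan]
pack all [0.5581 0.0098] [0.0548 0.0615 0.0647]
handle 82 [0.6876 0.0134 0.0299] ((0.6855766773223877, 0.017663702368736267), (0.021537892520427704, 0.11804269254207611), 2.5346457958221436)
s3 case [0.5365 0.0102] [0.1891 0.1716] 4.310614585876465 slope [0.003 0.003] z 0.046
red 56 [0.4524 0.0049 0.0997] [0.014 0.078 0.01 ]
pack top 38 [0.5944 0.0035 0.084 ]
pack all [0.5893 0.0145] [0.0546 0.058  0.0604]
handle 77 [0.6667 0.004  0.0301] ((0.6680346131324768, 0.012169834226369858), (0.016083398833870888, 0.11432096362113953), 1.0867879390716553)<stdin>:11: RuntimeWarning: Mean of empty slice.
  ret = um.true_divide(
```

The leg reads about 2.3 rad, so it is fully out. The analyser is flat and slid about 20 mm towards the robot. Now I grasp the handle.

```bash
cat >> h.py <<'E'
A1=(0.5365,0.0118,np.radians(4.2))
E
python3 - <<'E'
from h import *
q=A2W(A1,[161.5,0,8]); o=down(A1[2]+PI/2)
ctrl.line_to([q[0],q[1],.10],attitude=o,velocity=.2)
g=ctrl.line_to([q[0],q[1],.011],velocity=.07,guard=5); s=ctrl.sense(); print(g,s['position']-q,s['wrist_force'])
if not g:
    ctrl.gripper_close(); s=ctrl.sense(); print(s['finger_gap'],s['grip_force'],s['position'],s['wrist_force'],s['t'])
snap('side','s4'); cv2.imwrite('pics/v4.png',cv2.resize(load('s4')['frame'][150:270,210:360],(625,500),interpolation=3)[:,:,::-1])
E
```

```text
False [3.78002051e-04 1.30902685e-05 5.86848132e-04] [ 0.85904458 -0.20033172  0.62272551]
0.01519611708669942 30.001640617847443 [0.69522796 0.02312637 0.01101575] [-13.08888423   0.07953819   9.16861574] 23.1333
```

View pics/v4.png

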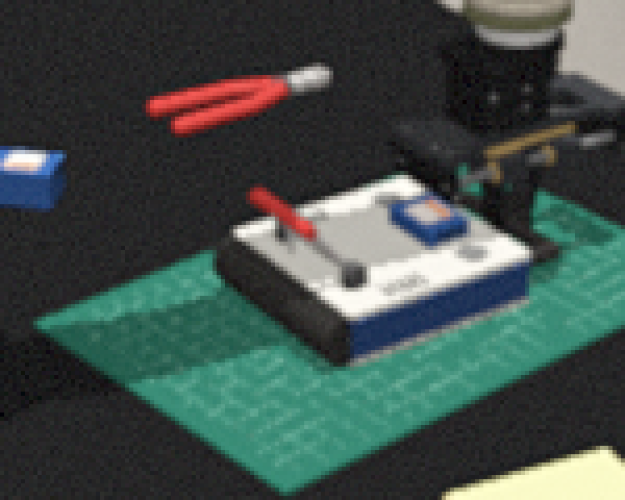

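The handle is gripped at (525,235): the gap is 15 mm on the 16 mm bar. Now I stand the analyser up along the rolling arc, to about 80° first.

```bash
cat >> h.py <<'E'
def rail(p0,th): # TCP for stand angle th, boot rolling
    u=np.array([np.cos(A1[2]),np.sin(A1[2]),0])
    return np.array(p0)+u*(-.21+.21*np.cos(th)-.022*th)+[0,0,.21*np.sin(th)]
P0=[.6965,.0232,.011]
E
python3 - <<'E'
from h import *
for d in range(8,81,8):
    ctrl.line_to(rail(P0,np.radians(d)),velocity=.1)
    s=ctrl.sense(); print(d,s['wrist_force'].round(1),round(s['finger_gap'],4),s['position'].round(4))
print(s['t'])
snap('side','s5'); cv2.imwrite('pics/v5.png',cv2.resize(load('s5')['frame'][90:270,200:380],(600,600),interpolation=3)[:,:,::-1])
E
```

```text
8 [ 2.9  0.3 -3.4] 0.015 [0.6925 0.0229 0.0413]
16 [ 4.2 -1.4 -2.4] 0.0153 [0.6829 0.0221 0.0694]
24 [ 1.8 -0.9 -2.3] 0.0148 [0.6696 0.0211 0.0964]
32 [ 2.4  0.  -2.9] 0.015 [0.6528 0.0199 0.1221]
40 [ 2.7  0.  -1.8] 0.0145 [0.6328 0.0185 0.1459]
48 [6.8 0.7 3.1] 0.0152 [0.6103 0.017  0.1676]
56 [ 9.4 -0.7  8.9] 0.0147 [0.5856 0.015  0.1869]
64 [ 6.5 -0.3 11.5] 0.0154 [0.5571 0.0129 0.2018]
72 [ 5.8 -0.4 13.7] 0.0152 [0.5268 0.0105 0.2128]
80 [ 3.3 -1.5 14. ] 0.0152 [0.4949 0.0079 0.2198]
27.8083
```

View pics/v5.png

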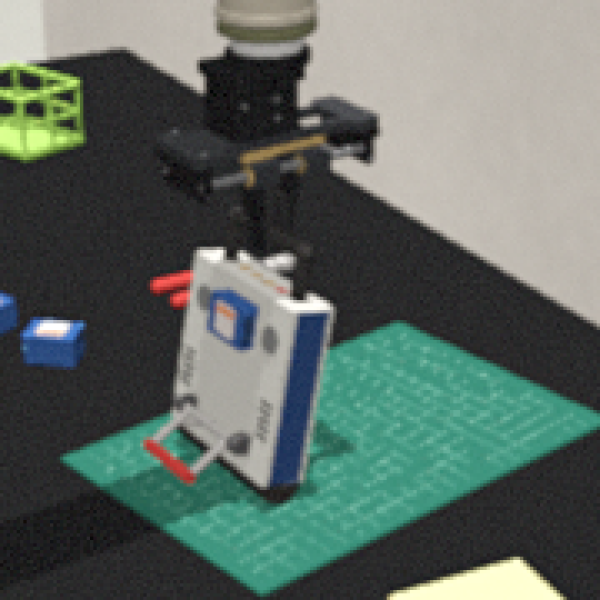

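The analyser stands nearly upright on its boot, with the leg out at (170,460) and the pack seated at (232,320). I move to 90°, then measure the lean by fitting a plane to its back.

```bash
cat >> h.py <<'E'
def lean(n):
    c=load(n); P=cloud(c); f=cv2.cvtColor(c['frame'],cv2.COLOR_RGB2HSV)
    m=(P[...,0]>.35)&(P[...,0]<.62)&(abs(P[...,1])<.13)&(P[...,2]>.06)&(P[...,2]<.2)&(f[...,1]<60)&(f[...,2]>110)
    Q=P[m]; rng=np.random.default_rng(0); best=None
    for _ in range(400):
        a=Q[rng.choice(len(Q),3,False)]; nn=np.cross(a[1]-a[0],a[2]-a[0]); nn/=np.linalg.norm(nn)+1e-12
        if abs(nn[0])<.8: continue
        k=abs((Q-a[0])@nn)<.002
        if best is None or k.sum()>best.sum(): best=k
    q=Q[best]; ctr=q.mean(0); nn=np.linalg.svd(q-ctr)[2][2]; nn*=-np.sign(nn[0]) # outward from back, towards robot
    # lean back positive = back normal points down
    print(n,'inliers',len(q),'ctr',ctr.round(4),'n',nn.round(3),'lean back deg',np.degrees(np.arcsin(-nn[2])).round(2))
E
python3 - <<'E'
from h import *
lean('s5')
for d in (85,90):
    ctrl.line_to(rail(P0,np.radians(d))+[0,0,.0015],velocity=.06)
    snap('side',f's6_{d}'); lean(f's6_{d}')
    s=ctrl.sense(); print(d,s['wrist_force'].round(1),round(s['finger_gap'],4),s['position'].round(4))
print(s['t'])
E
```

```text
s5 inliers 811 ctr [ 0.4511 -0.0026  0.1239] n [-0.975 -0.074  0.21 ] lean back deg -12.13
s6_85 inliers 770 ctr [ 0.4402 -0.0058  0.1224] n [-0.991 -0.075  0.112] lean back deg -6.42
85 [ 1.6 -2.3  7.3] 0.0151 [0.4738 0.0063 0.2222]
s6_90 inliers 712 ctr [ 0.4295 -0.0068  0.1236] n [-0.997 -0.074  0.032] lean back deg -1.82
90 [ 1.2 -2.1  5.8] 0.0146 [0.4534 0.0047 0.2228]
28.9333
```

Run:
```python
from h import *
p=rail(P0,np.radians(90))+[0,0,.001]; u=np.array([np.cos(A1[2]),np.sin(A1[2]),0])
ctrl.line_to(p-u*.0065,velocity=.03); ctrl.hold(1.0)
snap('side','s7'); lean('s7'); s=ctrl.sense(); print(s['wrist_force'].round(1),round(s['finger_gap'],4),s['grip_force'],s['position'].round(4),s['t'])
cv2.imwrite('pics/v7.png',cv2.resize(load('s7')['frame'][90:270,200:380],(600,600),interpolation=3)[:,:,::-1])
```

```text
s7 inliers 707 ctr [ 0.4265 -0.007   0.1238] n [-0.996 -0.086 -0.003] lean back deg 0.18
[ 0.7 -2.7  9.3] 0.0151 30.02505272626877 [0.4471 0.0042 0.2227] 30.35
```

View pics/v7.png

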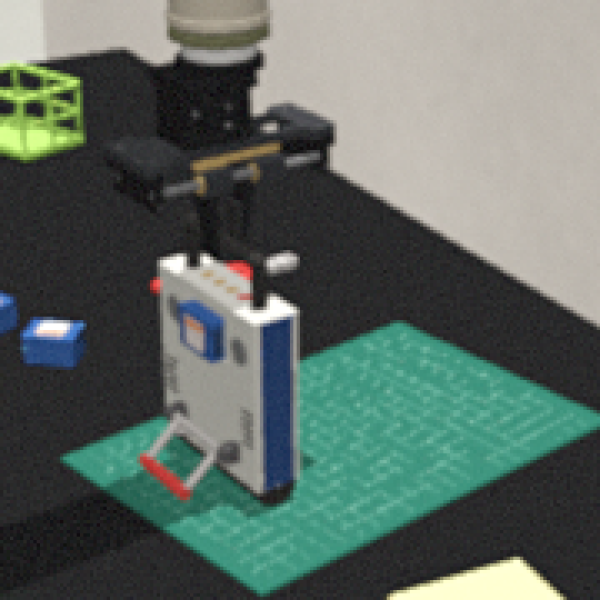

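The analyser is upright (0.2° lean) on its boot, on the mat. The pack is seated at (202,330), the leg is out at (165,475), and the handle is held.

```bash
python3 -c "
from plant import ctrl
print(ctrl.hand_in())"
```

```text
the job is handed in; nothing more can be done
None
```

The job is handed in at about 30 s of the 72 s allowed: the pack is seated and was pressed home, the leg is fully out, and the analyser stands upright (0.2° lean) on its boot on the mat, held by its handle, with the tip box, spray bottle and pliers left alone.

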